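Bring the objective out of the hasped accessory chest

ROBOT

A 6-joint arm with a two-finger parallel gripper is mounted at the origin on a cart in front of the work surface, level with it; the furniture and walls round the work are solid. World frame = base frame: x ahead of the robot, y to its left, z up, the work surface at z = 0. Lengths are in m, angles in rad, forces in N, time in s.
With the tool pointing down it reaches from about 0.425 to 0.95 m from the base axis. Payload 3.5 kg.
Tool frame: the origin (TCP) lies at the very end of the fingers, on their centre line; the grasp point (between the pads) lies 19 mm behind it; z points along the fingers, y is the line along which they close (so a half turn about z gives the same grasp; the last joint's range is limited). The gripper opens to 85 mm and grips with 20 to 120 N. Pads are 22 mm wide; open, the fingers measure 114 mm over their backs; the gripper's body (76 mm by 85 mm) begins 54 mm behind the grasp point. The pads swing forward as they close: fully open they stand 13 mm farther back than shut.
Start: joints at [-1.386, 0.286, 1.577, -0, 1.279, -0.15], TCP at [0.222, -0.637, 0.231] pointing down, gripper open.
Joint ranges: [-2.77, 2.77], [-0.9, 2.22], [0.21, 2.48], [-1.53, 4.67], [0.24, 2.81], [-2.84, 2.84]. Speed limits (rad/s): [2.79, 2.79, 3.14, 3.14, 3.14, 3.14].

INTERFACE

Orientations are given as a unit quaternion [x, y, z, w].
In Python, from plant import ctrl gives the robot as it stands.
- The arm moves only by the tool carry_out, never from a script. Its argument "deltas" is one flat list of numbers, 6 for each row, row after row: the shift along the tool's x, y, z in m, then the turn, a rotation vector about the tool's x, y, z in rad. A call has 1 to 5 rows; each row is the pose to reach, as a shift and turn from the pose commanded when the call began, along the tool's axes at that moment; what a row does not reach only later rows make up. A row lasts 1/8 s, in which the tool goes at most 62.5 mm and 10.7 degrees, less where a joint would pass 70% of its speed; a pose out of reach is approached as far as the arm can. A call with a gripper value outside its range is refused whole. "grip" is the opening in per cent of the stroke, from 0 (shut) to 100 (fully open), set as the call begins (left out, the last holds). The fingers move at their own pace and stop on an object; "grip_force" is the grip in N (left out, the last holds). Time passes only in rows, so rows that repeat a pose let the fingers close. It gives the time, the measured TCP pose, the force, the opening and the grip force at its end, in the units of the state.
- ctrl.get_state(): the state, without advancing time (a new reading comes with each control period).
- ctrl.read_camera(name): name is "scene" or "top"; returns (picture, depth): 400x640x3 uint8, red, green, blue; 400x640 float32, m along the optical axis (not along the pixel's ray), 0 where there is no reading.
- ctrl.camera_model(name): a dict with "intrinsics" (3x3 intrinsics, pixels), "extrinsics" (4x4, takes a point from world to camera coordinates). Camera axes: x right, y down, z forward; pixel columns grow to the right and rows downward; lengths in m; the calibration is good to about 2 mm. A picture is of the moment at which its call begins. camera_model takes no time and is no camera call.
- ctrl.sign_off(): hands the job in; it is judged then, once.
Trained networks look in the newest picture that a camera, given by its name, has taken for a name from the list of things; names that differ only in an ending like _2 or _b are one class to them, and where a whole thing is asked for, a point or a joint stands for the part that bears it (a point fixed in the world has none). Each returns a list of dicts, best first, with "score" (0 to 1); they miss things now and then, are a little off and sometimes report something else, mostly with a low value. They report only what shows in the picture. A call takes as long as a camera call. They do not tell look-alikes from the thing itself.
- ctrl.find_in(camera, query): "uv" ([column, row] in pixels, amid what is visible of it).
The state is a dict: "time": time; "qpos": joint angles; "dq": joint speeds; "joint_efforts": joint torques, N m; "eef_pos": TCP position; "tcp_rot": TCP orientation; "contact_force": force on the tool from outside, world axes, zero at the start; "wrist_torque": the same for the moment, N m; "opening": opening from 0.0 (shut) to 1.0 (fully open); "finger_force": force on a finger pad.
Only numpy, scipy, OpenCV 4.12 (cv2) and the standard library are available. Lean on these libraries where they do the work, as an engineer would, in place of code of your own. Each camera call takes 0.05 s, during which the arm holds its last target. There are 200 camera calls.

TASK

The microscope's next objective is in the blue accessory chest. Flip the steel hasp up off its staple and fold it right back onto the lid, then raise the lid until it leans fully open on its stop. Take the white objective case out and stand it upright in the gap between the other objective case and the black lens blower on the narrow raised riser, its whole base on the ledge, without knocking over or displacing what stands there or tipping the bottles left in the chest.

Things in the scene. Friction and masses are not known exactly. Their poses are not given: they have to be found in the camera images.
- chest: Blue metal chest, fixed, shut 320 mm wide (y) x 150 deep (x) x 100 high. Origin: centre of underside; front face at x = -75 mm, z up. Box 76 mm high, 4 mm walls, inside 142 x 312 mm, inner floor 8 mm up; lid 24 mm high. Two thin felt partitions at y = +-52 mm, tops 38 mm up, make three bays with one thing standing near the middle of each.
- hasp (a joint): Hasp angle about its knuckle (chest y). 0 = strap hangs over the staple; grows as it swings out to the front (1.57 level), up (3.14 upright), over onto the lid (4.6, its end). Free hinge, 40 g: let go below 2.9 it falls back, above 3.3 onto the lid. Strap 30 mm wide, 3 thick, 47 long, then a tab 20 mm long bent 55 deg outward; slot 27-40 mm down. While on the staple the lid lifts only 0.04 rad.
- hasp_hinge (a point): Knuckle axis of the hasp, middle of the strap: 5 mm in front of the chest's front face and, with the lid shut, 98 mm over the bench. Its axes are the lid's.
- staple (a point): Outer end of the steel staple: a level wire loop 16 mm wide, 5 mm thick, that sticks 23 mm straight out of the middle of the chest's front face, 66 mm over the bench, through the hasp's slot.
- hasp_tab (a point): Point on the hasp's bent finger tab, middle of its 30 mm width. At hasp = 0: 13 mm in front of and 56 mm below hasp_hinge, 18 mm clear of the front face; the tab's end is 3 mm farther out. It turns with the hasp. The tab's side edges can be pinched along the chest's y; nothing stands beside it within 65 mm.
- lid (a joint): Angle of the lid about its rear hinge (axis along the chest's y). 0 = shut, 1.57 = upright, 1.85 = leaning back on its stop, where it stays. Lid about 0.5 kg, slight friction; let go below about 1.2 it falls shut, above about 1.5 it falls open by itself, between it may stay.
- lid_hinge (a point): Point on the lid's hinge axis, middle of its length, 79.5 mm behind the chest's origin, 76 mm over the bench.
- pull_left (a point): Middle of the grip bar of the black D-pull on the lid's front, on the chest's +y side (105 mm from the middle). Bar 9 mm thick, 60 mm along the chest's y, axis 38 mm in front of the lid's face; lid shut: 88 mm over the bench, 192.5 mm in front of and 12 mm above lid_hinge. It turns with the lid; the round bar may turn between the fingers.
- pull_right (a point): Middle of the grip bar of the other, like D-pull, on the chest's -y side (105 mm from the middle).
- objective: The objective case to take out: white-grey plastic barrel with a black base, standing upright in one of the chest's three bays; 74 mm tall, base 42 mm in diameter up to 22 mm, barrel 39 mm above that, about 0.11 kg. Origin: centre of its underside, z up. Its barrel can be gripped, best near 55 mm over the underside.
- stain_bottle: Brown bottle with a black cap, 38 mm across, 87 mm tall, standing in another bay of the chest; origin at the centre of its underside, z up. Stays there.
- oil_bottle: Cream bottle with a red pointed cap, 28 mm across, 67 mm tall, standing in the third bay of the chest; origin at the centre of its underside, z up. Stays there.
- riser: Narrow folded-aluminium riser fixed to the bench, with a black rubber top: 64 mm deep (its x), 230 mm long (its y), 60 mm high. Origin: centre of its underside; z up.
- riser_gap (a point): Middle of the riser's top face (60 mm over the bench), in the gap between the two things standing on it; axes are the riser's (x across the 64 mm, y along the 230 mm, z up).
- other_case: The other objective case, like the first but 66 mm tall, 42 mm across, standing on the riser about 84 mm from the middle, at one end or the other; origin at the centre of its underside, z up.
- lens_blower: Black rubber lens blower, 46 mm across, 95 mm tall, nozzle up, standing on the riser about 84 mm from the middle, at the other end; origin at the centre of its underside, z up.
Not all that is in view belongs to the job. What is shaped like the lens_blower but orange is not meant.

How it is judged:
By the outcome, as a careful person would: the job done as asked, in the order asked, and still so for the second after the job is handed in, with the robot touching nothing.
It also fails if it takes over 72 s, if anything falls off the work surface, if the arm or the gripper's body presses on something with over 40 N, if the wrist force passes 120 N, or if a joint passes its speed limit or range.

## Working session

There is one attempt and no reset: what is moved stays moved. The work goes in short steps, Python scripts to look and compute and a tool call to move; the robot and the scene stay as the last step left them, time stands still between calls to the robot, and variables do not carry over. Pictures are saved under pics/ and viewed, at most 10 in all, crops included, and the job is handed in when it is done.

Besides the shell and the picture viewer there is one more tool, called after "Emit:" as name(argument=value, ...), one argument or row to a line, values as JSON. carry_out: Moves the arm, as the interface text tells. Its arguments: {"type":"object","properties":{"deltas":{"type":"array"},"grip":{"type":"number"},"grip_force":{"type":"number"}},"required":["deltas"]}

```bash
mkdir -p pics; ls; cat > h.py <<'E'
import numpy as np, cv2
from scipy.spatial.transform import Rotation as R
from plant import ctrl
def shot(n):
    return ctrl.read_camera(n)
def px2w(n,uv,d):
    m=ctrl.camera_model(n);K=np.array(m["intrinsics"]);T=np.array(m["extrinsics"])
    u,v=uv;p=np.linalg.inv(K)@[u,v,1]*d
    return np.linalg.inv(T)[:3]@np.r_[p,1]
def cloud(n,d):
    m=ctrl.camera_model(n);K=np.array(m["intrinsics"]);T=np.linalg.inv(np.array(m["extrinsics"]))
    v,u=np.mgrid[:400,:640]
    p=np.stack([(u-K[0,2])/K[0,0]*d,(v-K[1,2])/K[1,1]*d,d],-1)
    return p@T[:3,:3].T+T[:3,3]
def w2px(n,P):
    m=ctrl.camera_model(n);K=np.array(m["intrinsics"]);T=np.array(m["extrinsics"])
    c=T[:3,:3]@P+T[:3,3];q=K@c;return q[:2]/q[2]
E
python3 - <<'E'
from h import *
np.set_printoptions(precision=4,suppress=True)
ims=[]
for n in("scene","top"):
    im,d=shot(n);np.savez(n+"0.npz",im=im,d=d)
    cv2.imwrite(f"pics/{n}0.png",im[:,:,::-1])
    W=cloud(n,d)
    for q in["chest","hasp_tab","hasp_hinge","staple","pull_left","pull_right","riser","riser_gap","other_case","lens_blower"]:
        for r in ctrl.find_in(n,q)[:3]:
            u,v=map(int,np.round(r["uv"]));print(n,q,round(r["score"],2),r["uv"],W[v,u] if d[v,u]>0 else None)
s=ctrl.get_state();print(s["eef_pos"],s["tcp_rot"],s["time"])
E
```

```text
pics
scene chest 0.9 [271.1, 257.8] [0.5626 0.069  0.1005]
scene hasp_tab 0.62 [301.4, 275.7] [0.504  0.0473 0.0515]
scene hasp_hinge 0.88 [270.3, 251.9] [0.5722 0.059  0.1025]
scene staple 0.57 [273.5, 257.5] [0.5576 0.0654 0.1   ]
scene pull_left 0.74 [272.7, 253.5] [0.566  0.0575 0.0981]
scene pull_right 0.64 [270.9, 252.1] [0.5716 0.0566 0.1   ]
scene riser 0.95 [366.6, 164.6] [ 0.5407 -0.3171  0.0568]
scene riser_gap 0.73 [366.3, 164.7] [ 0.5418 -0.3132  0.0595]
scene other_case 0.61 [393.8, 139.8] [ 0.5054 -0.3876  0.1062]
scene lens_blower 0.95 [347.6, 173.9] [ 0.5459 -0.222   0.1041]
scene lens_blower 0.74 [398.6, 216.6] [ 0.3984 -0.2121  0.0491]
scene lens_blower 0.56 [305.0, 182.7] [ 0.6415 -0.1794  0.0559]
top chest 0.93 [269.8, 192.9] [0.5748 0.0308 0.1007]
top chest 0.53 [272.2, 217.3] [0.5047 0.0254 0.1009]
top hasp_tab 0.44 [271.1, 220.9] [0.4994 0.0362 0.0481]
top hasp_hinge 0.66 [271.6, 191.8] [0.5775 0.025  0.1006]
top staple 0.56 [268.1, 190.0] [0.5832 0.0361 0.1035]
top staple 0.24 [390.3, 203.3] [ 0.5402 -0.32    0.0616]
top pull_left 0.71 [268.0, 191.4] [0.581  0.0367 0.1   ]
top pull_right 0.95 [268.4, 190.2] [0.5832 0.0361 0.1035]
top riser 0.9 [391.0, 198.9] [ 0.5522 -0.3238  0.0614]
top riser_gap 0.6 [388.5, 205.6] [ 0.5322 -0.3145  0.0561]
top other_case 0.56 [421.6, 211.1] [ 0.5044 -0.3939  0.13  ]
top lens_blower 0.71 [341.7, 170.2] [ 0.6459 -0.182   0.0614]
top lens_blower 0.69 [358.0, 248.2] [ 0.4108 -0.2183  0.0671]
top lens_blower 0.58 [363.2, 197.0] [ 0.5499 -0.2341  0.1252]
[ 0.2218 -0.6375  0.2314] [ 0.986   0.1666 -0.      0.    ] 1.1
```

View pics/scene0.png

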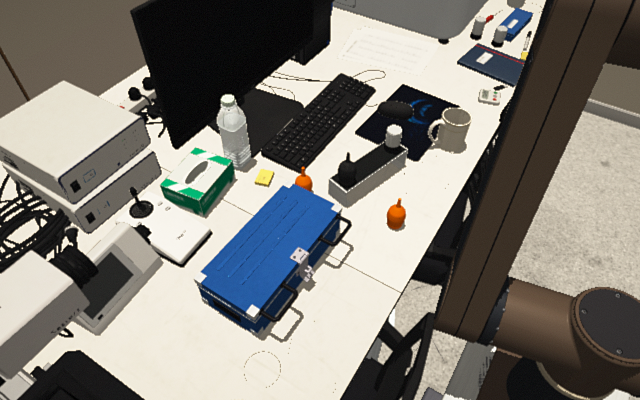

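View pics/top0.png

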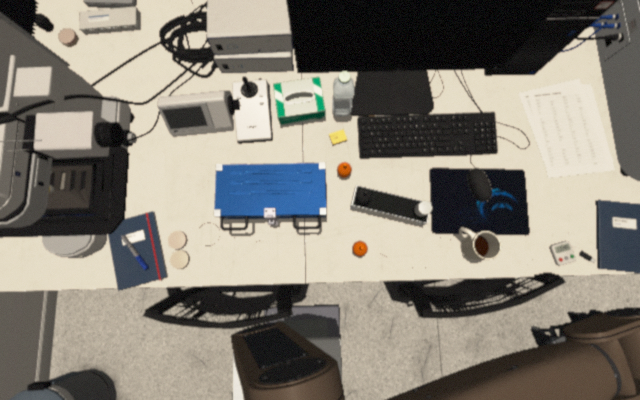

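The pictures show the blue chest (top picture px 270,192, hasp at 270,213, D-pulls at 237,226 and 307,226), and the riser (390,204) with the black blower at its left end (363,197) and the white case at its right end (424,210). Orange blowers stand at (344,170) and (360,248). Next I'll fit the poses.

```bash
python3 - <<'E'
from h import *
np.set_printoptions(precision=4,suppress=True)
for n in("scene","top"):
    z=np.load(n+"0.npz");im=z["im"].astype(int);W=cloud(n,z["d"]);ok=z["d"]>0
    b=ok&(im[...,2]>im[...,0]+40)&(W[...,2]>.09)&(W[...,2]<.112)&(abs(W[...,0]-.57)<.15)&(abs(W[...,1]-.03)<.25)
    P=W[b];print(n,"chest",b.sum(),cv2.minAreaRect(P[:,:2].astype(np.float32)),P[:,2].mean())
    # riser
    r=ok&(W[...,2]>.05)&(W[...,2]<.068)&(abs(W[...,0]-.54)<.09)&(abs(W[...,1]+.315)<.14)&(im.max(-1)<90)
    P=W[r];print("riser",r.sum(),cv2.minAreaRect(P[:,:2].astype(np.float32)),np.median(P[:,2]))
    for nm,c,lo in(("case",(.505,-.39),.085),("blow",(.548,-.23),.08)):
        r=ok&(W[...,2]>lo)&(np.hypot(W[...,0]-c[0],W[...,1]-c[1])<.045)
        P=W[r];print(nm,r.sum(),P.min(0),P.max(0),P.mean(0))
    # pulls, dark
    r=ok&(W[...,2]>.06)&(W[...,2]<.105)&(W[...,0]>.43)&(W[...,0]<.49)&(abs(W[...,1]-.03)<.2)&(im.max(-1)<80)
    for s in(1,-1):
        P=W[r&((W[...,1]-.03)*s>0.02)];print("pull",s,len(P),P.mean(0),P.min(0),P.max(0))
    h=ok&(W[...,2]>.02)&(W[...,0]>.46)&(W[...,0]<.54)&(abs(W[...,1]-.03)<.05)&(im.min(-1)>110)
    P=W[h];print("hasp",len(P),P.mean(0),P.min(0),P.max(0))
im=cv2.imread("pics/scene0.png")[230:350,190:360];a=cv2.resize(im,None,fx=4.4,fy=4.4,interpolation=cv2.INTER_CUBIC)
cv2.imwrite("pics/c1.png",a)
E
```

```text
scene chest 8571 ((0.5873038172721863, 0.030626118183135986), (0.32484444975852966, 0.1539691537618637), 88.98584747314453) 0.09944289369033209
riser 947 ((0.5387289524078369, -0.32345011830329895), (0.21986724436283112, 0.06145268678665161), 73.98165893554688) 0.059959050158486904
case 289 [ 0.4944 -0.4238  0.0851] [ 0.5332 -0.3818  0.1298] [ 0.5116 -0.3947  0.1131]
blow 353 [ 0.5344 -0.2558  0.0805] [ 0.5761 -0.2133  0.1567] [ 0.5528 -0.2278  0.1109]
pull 1 187 [0.4783 0.1394 0.091 ] [0.4719 0.0972 0.0853] [0.4898 0.1793 0.0948]
pull -1 129 [ 0.4757 -0.0648  0.0911] [ 0.4684 -0.109   0.0847] [ 0.4894 -0.0307  0.0968]
hasp 266 [0.5103 0.0324 0.0853] [0.4882 0.0085 0.0368] [0.5332 0.0485 0.1061]
top chest 5314 ((0.586318850517273, 0.031176820397377014), (0.32022371888160706, 0.1525856852531433), 89.55494689941406) 0.10050918524987996
riser 959 ((0.5378519892692566, -0.32279253005981445), (0.21604882180690765, 0.05687328055500984), 74.23519134521484) 0.061011624665890496
case 204 [ 0.4966 -0.4212  0.0852] [ 0.5335 -0.383   0.1311] [ 0.5139 -0.3989  0.1207]
blow 200 [ 0.5369 -0.2602  0.081 ] [ 0.5784 -0.2145  0.1585] [ 0.5554 -0.235   0.1173]
pull 1 16 [0.479  0.1388 0.093 ] [0.4747 0.101  0.0903] [0.4878 0.1738 0.0954]
pull -1 40 [ 0.4794 -0.071   0.0922] [ 0.4713 -0.1112  0.0893] [ 0.4899 -0.0364  0.0961]
hasp 167 [0.5137 0.0325 0.0906] [0.4905 0.0161 0.0393] [0.5347 0.0485 0.1071]
```

View pics/c1.png

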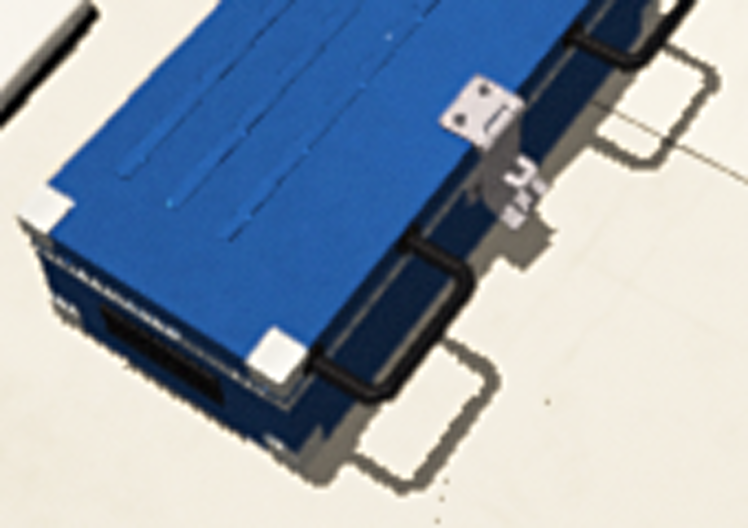

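Chest: centre (0.587, 0.031), yaw about -0.7°, so the hasp knuckle is near (0.507, 0.032, 0.098). Riser: gap near (0.537, -0.321), yaw -16°. Next is a small planner that turns waypoints into deltas.

```bash
cat >> h.py <<'E'
def rot(psi,a): return R.from_euler('z',psi)*R.from_euler('x',np.pi)*R.from_euler('y',a)
def plan(wps,start=None,step=.06,ang=.17):
    """wps: (x,y,z,psi,tilt[,step]) ; prints rounded rows, 5 per call, chained"""
    s=ctrl.get_state()
    p,q=(np.array(s["eef_pos"]),R.from_quat(s["tcp_rot"])) if start is None else (np.array(start[:3]),rot(*start[3:]))
    rows=[];cp,cq=p,q
    for w in wps:
        tp,tq=np.array(w[:3]),rot(w[3],w[4]);st=w[5] if len(w)>5 else step
        dv=(cq.inv()*tq).as_rotvec()
        n=max(1,int(np.ceil(max(np.linalg.norm(tp-cp)/st,np.linalg.norm(dv)/ang))))
        for i in range(1,n+1): rows.append((cp+(tp-cp)*i/n,cq*R.from_rotvec(dv*i/n)))
        cp,cq=tp,tq
    for k in range(0,len(rows),5):
        out=[]
        for tp,tq in rows[k:k+5]:
            d=np.r_[np.round(q.inv().apply(tp-p),3),np.round((q.inv()*tq).as_rotvec(),2)]+0.0
            out.append(d)
        print(len(out),"rows: ["+", ".join("%g"%x for x in np.concatenate(out))+"]")
        p,q=p+q.apply(out[-1][:3]),q*R.from_rotvec(out[-1][3:])
    print("end",p.round(4),q.as_quat().round(3))
E
python3 - <<'E'
from h import *
plan([(.47,-.38,.26,.15,0),(.49,.03,.25,-.012,0)])
E
```

```text
5 rows: [0.053, -0.027, -0.005, 0, 0, 0.03, 0.106, -0.054, -0.01, 0, 0, 0.06, 0.16, -0.081, -0.014, 0, 0, 0.09, 0.213, -0.108, -0.019, 0, 0, 0.12, 0.266, -0.135, -0.024, 0, 0, 0.15]
5 rows: [0.048, -0.034, -0.005, 0, 0, 0.03, 0.062, -0.091, -0.003, 0, 0, 0.06, 0.076, -0.148, -0.002, 0, 0, 0.08, 0.089, -0.205, 0, 0, 0, 0.1, 0.103, -0.262, 0.001, 0, 0, 0.13]
3 rows: [0.006, -0.059, 0.001, 0, 0, 0.02, 0.012, -0.117, 0.003, 0, 0, 0.04, 0.018, -0.175, 0.004, 0, 0, 0.07]
end [0.4902 0.0296 0.2503] [ 1.    -0.008 -0.     0.   ]
```

Emit:
carry_out(
  deltas=[0.053,-0.027,-0.005,0,0,0.03,0.106,-0.054,-0.01,0,0,0.06,0.16,-0.081,-0.014,0,0,0.09,0.213,-0.108,-0.019,0,0,0.12,0.266,-0.135,-0.024,0,0,0.15],
  grip=65,
  grip_force=40,
)

```text
time: 1.72
eef_pos: [0.4298, -0.4211, 0.2558]
tcp_rot: [0.996, 0.092, 0.0, 0.0]
contact_force: [0.5, -0.7, 0.3]
opening: 0.649
finger_force: 0.0
```

Emit:
carry_out(
  deltas=[0.048,-0.034,-0.005,0,0,0.03,0.062,-0.091,-0.003,0,0,0.06,0.076,-0.148,-0.002,0,0,0.08,0.089,-0.205,0,0,0,0.1,0.103,-0.262,0.001,0,0,0.13],
)

```text
time: 2.35
eef_pos: [0.4816, -0.1443, 0.2544]
tcp_rot: [1.0, 0.027, 0.0, 0.0]
contact_force: [-0.4, 0.6, -0.2]
opening: 0.649
finger_force: 0.0
```

Emit:
carry_out(
  deltas=[0.006,-0.059,0.001,0,0,0.02,0.012,-0.117,0.003,0,0,0.04,0.018,-0.175,0.004,0,0,0.07,0.018,-0.175,0.004,0,0,0.07],
)

```text
time: 2.85
eef_pos: [0.4898, 0.0329, 0.2505]
tcp_rot: [1.0, -0.004, 0.0, -0.0]
contact_force: [0.1, 0.1, 0.4]
opening: 0.646
finger_force: 0.0
```

```bash
python3 - <<'E'
from h import *
s=ctrl.get_state();print({k:np.round(s[k],4) for k in("time","qpos","eef_pos","tcp_rot","contact_force","opening")})
plan([(.455,.031,.15,-.012,.25)])
E
```

```text
{'time': np.float64(2.85), 'qpos': array([-1.4020e-01, -1.4470e-01,  1.9971e+00,  5.0000e-04,  1.2889e+00,
        1.4394e+00]), 'eef_pos': array([0.4898, 0.0329, 0.2505]), 'tcp_rot': array([ 1.0e+00, -4.5e-03,  1.0e-04, -2.0e-04]), 'contact_force': array([0.0657, 0.0681, 0.4472]), 'opening': np.float64(0.6457)}
2 rows: [-0.017, 0.001, 0.05, 0, 0.12, 0, -0.035, 0.002, 0.1, 0, 0.25, 0]
end [0.4548 0.0313 0.1505] [ 0.992 -0.004  0.125  0.   ]
```

Emit:
carry_out(
  deltas=[-0.017,0.001,0.05,0,0.12,0,-0.035,0.002,0.1,0,0.25,0,-0.035,0.002,0.1,0,0.25,0],
)

```text
time: 3.22
eef_pos: [0.4417, 0.0296, 0.1366]
tcp_rot: [0.994, -0.008, 0.111, -0.001]
contact_force: [0.1, -1.3, -0.6]
opening: 0.647
finger_force: 0.0
```

```bash
python3 - <<'E'
from h import *
s=ctrl.get_state();print({k:np.round(s[k],4) for k in("time","qpos","eef_pos","tcp_rot","contact_force","opening")})
from scipy.optimize import least_squares
D=[([-1.386,.286,1.577,0,1.279,-.15],[.2218,-.6375,.2314]),([-.1402,-.1447,1.9971,0,1.2889,1.4394],[.4898,.0329,.2505]),(list(s["qpos"]),list(s["eef_pos"]))]
def fk(x,q):
    h,a2,a3,L=x[:4];t=q[1]+q[2]
    # joint-3 offset ignored
    return np.array([a2*np.sin(q[1])+a3*np.sin(t)+L*np.sin(t+q[4]),h+a2*np.cos(q[1])+a3*np.cos(t)+L*np.cos(t+q[4])])
f=lambda x:np.concatenate([fk(x,q)-[np.sqrt(p[0]**2+p[1]**2-.101**2),p[2]] for q,p in D])
r=least_squares(f,[.2,.4,.4,.25]);print(r.x,f(r.x))
E
```

```text
{'time': np.float64(3.225), 'qpos': array([-0.187 , -0.2776,  2.3362,  0.0543,  0.866 ,  1.3699]), 'eef_pos': array([0.4417, 0.0296, 0.1366]), 'tcp_rot': array([ 0.9938, -0.0083,  0.1106, -0.0012]), 'contact_force': array([ 0.1086, -1.2922, -0.5811]), 'opening': np.float64(0.6475)}
[0.21187516 0.44320681 0.56642219 0.2422548 ] [-3.34822862e-05  2.58760762e-04 -1.27505977e-04  2.88572966e-04
  5.97334320e-05 -5.47333911e-04]
```

```bash
cat >> h.py <<'E'
def ik(x,y,z,a):
    h,a2,a3,L=.2119,.4432,.5664,.2423
    r=np.sqrt(x*x+y*y-.0102)-L*np.sin(a);w=z+L*np.cos(a)-h;D2=r*r+w*w
    q3=np.arccos((D2-a2*a2-a3*a3)/(2*a2*a3));q2=np.arctan2(r,w)-np.arctan2(a3*np.sin(q3),a2+a3*np.cos(q3))
    return np.round([q2,q3,np.pi-a-q2-q3],2)
K=np.array([.507,.032,.098])
def tab(th,a):
    f=.228+th;T=K+.0575*np.array([-np.sin(f),0,-np.cos(f)])
    return tuple((T+[-.005*max(0,1-th/1.5),0,0]+.015*np.array([np.sin(a),0,-np.cos(a)])).round(4))+(-.012,a)
E
python3 - <<'E'
from h import *
s=ctrl.get_state();print(s["eef_pos"],s["tcp_rot"])
w=[(.472,.032,.083,-.012,.4),tab(0,.4)+(.03,)]
for x in w:print(x,ik(*x[:3],x[4]))
for th in np.arange(.4,4.1,.4):
    x=tab(th,.4-.25*min(1,th/1.2));print(th,x,ik(*x[:3],x[4]))
plan(w)
E
```

```text
[0.44167893 0.02963139 0.13662739] [ 0.99383462 -0.00831333  0.11055418 -0.00118376]
(0.472, 0.032, 0.083, -0.012, 0.4) [-0.19  2.41  0.53]
(np.float64(0.4948), np.float64(0.032), np.float64(0.0282), -0.012, 0.4, 0.03) [-0.01  2.38  0.38]
0.4 (np.float64(0.4742), np.float64(0.032), np.float64(0.0372), -0.012, np.float64(0.31666666666666665)) [-0.06  2.38  0.5 ]
0.8 (np.float64(0.4589), np.float64(0.032), np.float64(0.0537), -0.012, np.float64(0.23333333333333334)) [-0.09  2.36  0.64]
1.2000000000000002 (np.float64(0.4513), np.float64(0.032), np.float64(0.075), -0.012, 0.15000000000000002) [-0.11  2.32  0.78]
1.6 (np.float64(0.4536), np.float64(0.032), np.float64(0.0978), -0.012, 0.15000000000000002) [-0.15  2.3   0.84]
2.0 (np.float64(0.4637), np.float64(0.032), np.float64(0.1183), -0.012, 0.15000000000000002) [-0.15  2.27  0.88]
2.4 (np.float64(0.481), np.float64(0.032), np.float64(0.1333), -0.012, 0.15000000000000002) [-0.13  2.22  0.91]
2.8000000000000003 (np.float64(0.5027), np.float64(0.032), np.float64(0.1403), -0.012, 0.15000000000000002) [-0.09  2.16  0.92]
3.2 (np.float64(0.5255), np.float64(0.032), np.float64(0.1383), -0.012, 0.15000000000000002) [-0.03  2.11  0.91]
3.6 (np.float64(0.5457), np.float64(0.032), np.float64(0.1276), -0.012, 0.15000000000000002) [0.03 2.07 0.89]
4.0 (np.float64(0.5601), np.float64(0.032), np.float64(0.1099), -0.012, 0.15000000000000002) [0.09 2.05 0.85]
4 rows: [0.009, -0.001, 0.029, 0, 0.09, 0, 0.018, -0.003, 0.059, 0, 0.18, -0.01, 0.023, -0.003, 0.088, 0, 0.18, -0.01, 0.028, -0.003, 0.117, 0, 0.18, -0.01]
end [0.4948 0.0322 0.0287] [ 0.98  -0.003  0.199  0.   ]
```

Emit:
carry_out(
  deltas=[0,0,0,0,0,0,0,0,0,0,0,0],
)

```text
time: 3.48
eef_pos: [0.4597, 0.0268, 0.1556]
tcp_rot: [0.992, -0.008, 0.129, 0.002]
contact_force: [0.2, 0.2, 0.9]
opening: 0.649
finger_force: 0.0
```

Emit:
carry_out(
  deltas=[0,0,0,0,0,0,0,0,0,0,0,0],
)

```text
time: 3.72
eef_pos: [0.4567, 0.0278, 0.1521]
tcp_rot: [0.992, -0.007, 0.126, 0.001]
contact_force: [0.5, 0.8, 0.1]
opening: 0.651
finger_force: 0.0
```

```bash
python3 - <<'E'
from h import *
s=ctrl.get_state();print(s["eef_pos"],s["tcp_rot"],s["dq"])
plan([(.472,.032,.083,-.012,.4),tab(0,.4)+(.03,)])
E
```

```text
[0.45673413 0.02782072 0.15205733] [ 0.99201611 -0.00748203  0.12588352  0.00117783] [ 0.00178488 -0.00183954  0.02495628  0.00267007 -0.00368712  0.00029409]
4 rows: [-0.001, -0.002, 0.035, 0, 0.07, 0, -0.003, -0.004, 0.071, 0, 0.15, 0, 0.002, -0.005, 0.1, 0, 0.15, 0, 0.006, -0.005, 0.129, 0, 0.15, 0]
end [0.4948 0.0322 0.0286] [ 0.98  -0.007  0.2    0.002]
```

Emit:
carry_out(
  deltas=[-0.001,-0.002,0.035,0,0.07,0,-0.003,-0.004,0.071,0,0.15,0,0.002,-0.005,0.1,0,0.15,0,0.008,-0.005,0.128,0,0.15,0,0.008,-0.005,0.128,0,0.15,0],
)

```text
time: 4.35
eef_pos: [0.494, 0.0327, 0.0265]
tcp_rot: [0.98, -0.007, 0.196, 0.001]
contact_force: [-0.7, 1.3, 0.3]
opening: 0.648
finger_force: 0.0
```

Emit:
carry_out(
  deltas=[0,0,0,0,0,0,0,0,0,0,0,0],
)

```text
time: 4.6
eef_pos: [0.4954, 0.0324, 0.0298]
tcp_rot: [0.98, -0.007, 0.2, 0.002]
contact_force: [-0.0, -0.0, 0.6]
opening: 0.647
finger_force: 0.0
```

```bash
python3 - <<'E'
from h import *
im,d=shot("scene");cv2.imwrite("pics/s1.png",cv2.resize(im[210:330,210:370,::-1],None,fx=4.5,fy=4.5,interpolation=cv2.INTER_CUBIC))
E
```

```text
(no output)
```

View pics/s1.png

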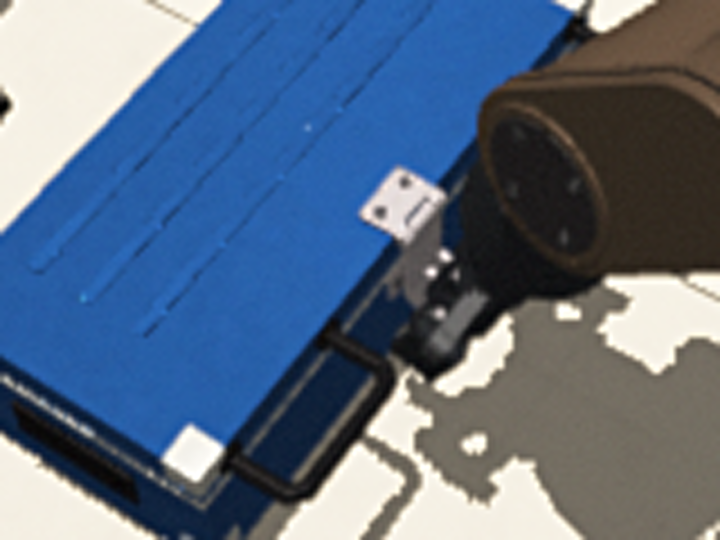

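The fingers straddle the hasp tab (crop ~440,300), the near one clear of the left D-pull (crop ~350,400). I'll close on it.

Emit:
carry_out(
  deltas=[0,0,0,0,0,0,0,0,0,0,0,0,0,0,0,0,0,0,0,0,0,0,0,0],
  grip=15,
  grip_force=25,
)

```text
time: 5.15
eef_pos: [0.4951, 0.0328, 0.029]
tcp_rot: [0.98, -0.007, 0.199, 0.001]
contact_force: [-2.3, 3.3, 6.8]
opening: 0.333
finger_force: 24.4
```

```bash
python3 - <<'E'
from h import *
s=ctrl.get_state();print(s["eef_pos"],s["opening"],s["finger_force"],s["contact_force"])
w=[]
for th in np.arange(.25,4.01,.25): w.append(tab(th,.4-.25*min(1,th/1.2)))
plan(w,start=(.4955,.0325,.029,-.012,.4))
E
```

```text
[0.49509092 0.0327853  0.02900405] 0.33250777014824556 24.37082290649414 [-2.27241156  3.27604934  6.78828495]
5 rows: [-0.011, 0.001, -0.009, 0, -0.05, 0, -0.019, 0.001, -0.021, 0, -0.1, 0, -0.024, 0.001, -0.034, 0, -0.16, 0, -0.025, 0.001, -0.048, 0, -0.21, 0, -0.022, 0.001, -0.062, 0, -0.25, 0]
5 rows: [0.004, 0, -0.014, 0, 0, 0, 0.009, 0, -0.027, 0, 0, 0, 0.019, 0, -0.038, 0, 0, 0, 0.03, 0, -0.047, 0, 0, 0, 0.043, 0, -0.052, 0, 0, 0]
5 rows: [0.015, -0.001, -0.002, 0, 0, 0, 0.029, -0.001, -0.001, 0, 0, 0, 0.042, -0.001, 0.004, 0, 0, 0, 0.054, -0.001, 0.012, 0, 0, 0, 0.063, -0.001, 0.023, 0, 0, 0]
1 rows: [0.007, 0, 0.013, 0, 0, 0]
end [0.5604 0.0317 0.1102] [ 0.997 -0.006  0.075  0.   ]
```

```bash
cat >> h.py <<'E'
def tab(th,a):
    f=.228+th;T=K+.0575*np.array([-np.sin(f),0,-np.cos(f)])
    return tuple((T-.004*np.array([np.cos(a),0,np.sin(a)])+.0124*np.array([np.sin(a),0,-np.cos(a)])).round(4))+(-.012,a)
E
python3 - <<'E'
from h import *
w=[]
for th in np.arange(.25,4.01,.25): w.append(tab(th,.4-.25*min(1,th/1.2)))
plan(w,start=(.4951,.0325,.029,-.012,.4))
E
```

```text
5 rows: [-0.011, 0.001, -0.01, 0, -0.05, 0, -0.019, 0.001, -0.022, 0, -0.1, 0, -0.024, 0.001, -0.036, 0, -0.16, 0, -0.026, 0.001, -0.051, 0, -0.21, 0, -0.024, 0.001, -0.065, 0, -0.25, 0]
5 rows: [0.003, 0, -0.014, 0, 0, 0, 0.009, 0, -0.027, 0, 0, 0, 0.018, 0, -0.039, 0, 0, 0, 0.029, 0, -0.047, 0, 0, 0, 0.042, 0, -0.053, 0, 0, 0]
5 rows: [0.015, -0.001, -0.002, 0, 0, 0, 0.029, -0.001, 0, 0, 0, 0, 0.042, -0.001, 0.005, 0, 0, 0, 0.054, -0.001, 0.013, 0, 0, 0, 0.063, -0.001, 0.024, 0, 0, 0]
1 rows: [0.007, 0, 0.013, 0, 0, 0]
end [0.556  0.0318 0.1121] [ 0.997 -0.006  0.075  0.   ]
```

Emit:
carry_out(
  deltas=[-0.011,0,-0.01,0,-0.05,0,-0.019,0,-0.022,0,-0.1,0,-0.024,0,-0.036,0,-0.16,0,-0.026,0,-0.051,0,-0.21,0,-0.024,0,-0.065,0,-0.25,0],
)

```text
time: 5.78
eef_pos: [0.4467, 0.0336, 0.0787]
tcp_rot: [0.997, -0.008, 0.074, 0.0]
contact_force: [3.0, 2.9, -2.1]
opening: 0.331
finger_force: 26.9
```

Low forces and the grip is holding, so I'll continue the arc.

Emit:
carry_out(
  deltas=[0.003,0,-0.014,0,0,0,0.009,0,-0.027,0,0,0,0.018,0,-0.039,0,0,0,0.029,0,-0.047,0,0,0,0.042,0,-0.053,0,0,0],
)

```text
time: 6.4
eef_pos: [0.4809, 0.0331, 0.1382]
tcp_rot: [0.997, -0.008, 0.074, 0.0]
contact_force: [-2.4, 3.1, -2.2]
opening: 0.331
finger_force: 28.5
```

Emit:
carry_out(
  deltas=[0.015,0,-0.002,0,0,0,0.029,0,0,0,0,0,0.042,0,0.005,0,0,0,0.054,0,0.013,0,0,0,0.063,0,0.024,0,0,0],
)

```text
time: 7.02
eef_pos: [0.553, 0.0318, 0.1282]
tcp_rot: [0.997, -0.008, 0.082, 0.001]
contact_force: [3.7, 4.9, 7.0]
opening: 0.329
finger_force: 25.5
```

Emit:
carry_out(
  deltas=[0.005,0,0.008,0,0,0,0.005,0,0.008,0,0,0,0.005,0,0.008,0,0,0],
)

```text
time: 7.4
eef_pos: [0.559, 0.0317, 0.121]
tcp_rot: [0.997, -0.008, 0.082, 0.0]
contact_force: [3.8, 5.0, 5.3]
opening: 0.332
finger_force: 27.7
```

```bash
python3 - <<'E'
from h import *
plan([(.541,.032,.21,-.012,.15),(.473,-.072,.15,1.559,0)],start=(.555,.032,.117,-.012,.15))
E
```

```text
5 rows: [0, 0, -0.047, 0, 0, 0, 0, 0, -0.094, 0, 0, 0, -0.007, 0.011, -0.089, 0.01, -0.01, -0.16, -0.015, 0.021, -0.084, 0.02, -0.02, -0.31, -0.022, 0.032, -0.079, 0.04, -0.04, -0.47]
5 rows: [-0.012, 0.006, 0.005, 0.01, -0.01, -0.16, -0.023, 0.012, 0.01, 0.02, -0.02, -0.31, -0.034, 0.018, 0.015, 0.03, -0.03, -0.47, -0.045, 0.024, 0.02, 0.04, -0.05, -0.63, -0.057, 0.03, 0.025, 0.05, -0.06, -0.78]
2 rows: [-0.012, -0.003, 0.005, 0.01, -0.01, -0.16, -0.024, -0.006, 0.011, 0.02, -0.02, -0.32]
end [ 0.473  -0.0716  0.1499] [0.711 0.704 0.002 0.002]
```

Emit:
carry_out(
  deltas=[0,0,0,0,0,0,0,0,0,0,0,0],
  grip=70,
)

```text
time: 7.65
eef_pos: [0.5535, 0.0311, 0.1163]
tcp_rot: [0.997, -0.008, 0.075, 0.001]
contact_force: [-0.7, -0.1, 0.4]
opening: 0.701
finger_force: 0.0
```

Emit:
carry_out(
  deltas=[0,0,-0.047,0,0,0,0,0,-0.094,0,0,0,-0.007,0.011,-0.089,0.01,-0.01,-0.16,-0.015,0.021,-0.084,0.02,-0.02,-0.31,-0.022,0.032,-0.079,0.04,-0.04,-0.47],
)

```text
time: 8.28
eef_pos: [0.5183, -0.0004, 0.1904]
tcp_rot: [0.972, 0.229, 0.053, -0.002]
contact_force: [0.1, -0.0, 0.4]
opening: 0.698
finger_force: 0.0
```

Emit:
carry_out(
  deltas=[-0.012,0.006,0.005,0.01,-0.01,-0.16,-0.023,0.012,0.01,0.02,-0.02,-0.31,-0.034,0.018,0.015,0.03,-0.03,-0.47,-0.045,0.024,0.02,0.04,-0.05,-0.63,-0.057,0.03,0.025,0.05,-0.06,-0.78],
  grip=33,
)

```text
time: 8.9
eef_pos: [0.4834, -0.0519, 0.1601]
tcp_rot: [0.813, 0.582, 0.015, 0.002]
contact_force: [-0.0, -0.9, 0.7]
opening: 0.326
finger_force: 0.0
```

Emit:
carry_out(
  deltas=[-0.012,-0.003,0.005,0.01,-0.01,-0.16,-0.024,-0.006,0.011,0.02,-0.02,-0.32,-0.024,-0.006,0.011,0.02,-0.02,-0.32,-0.024,-0.006,0.011,0.02,-0.02,-0.32],
)

```text
time: 9.4
eef_pos: [0.4707, -0.0717, 0.1491]
tcp_rot: [0.713, 0.702, 0.002, 0.002]
contact_force: [-0.8, 0.6, 0.3]
opening: 0.334
finger_force: 0.0
```

```bash
python3 - <<'E'
from h import *
np.set_printoptions(precision=4,suppress=True)
s=ctrl.get_state();print(s["eef_pos"],s["tcp_rot"],s["qpos"],s["dq"],s["time"])
im,d=shot("scene")
a=im[210:330,210:370,::-1]
im2,d2=shot("top");b=im2[150:270,190:350,::-1]
cv2.imwrite("pics/s2.png",cv2.resize(np.vstack([a,b]),None,fx=2.5,fy=2.5,interpolation=cv2.INTER_CUBIC))
E
```

```text
[ 0.4707 -0.0717  0.1491] [0.7125 0.7017 0.0017 0.0017] [-0.3656 -0.0758  2.1287  0.0019  1.0843 -0.3511] [ 0.0061 -0.0036 -0.0052  0.0008  0.0009 -0.0092] 9.4
```

View pics/s2.png

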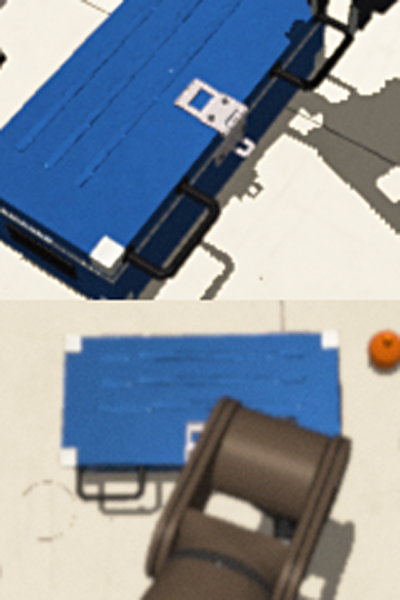

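The hasp lies folded back on the lid (crop ~210,100) and the bare staple shows (245,147). I'll lower onto the right pull.

Emit:
carry_out(
  deltas=[0,0.001,0.04,0,0,0,0,0.002,0.08,0,0,0,0,0.002,0.08,0,0,0,0,0.002,0.08,0,0,0],
)

```text
time: 10.0
eef_pos: [0.4739, -0.0719, 0.0704]
tcp_rot: [0.712, 0.703, 0.002, 0.002]
contact_force: [1.2, 0.4, -0.5]
opening: 0.332
finger_force: 0.0
```

Emit:
carry_out(
  deltas=[0,0,0,0,0,0,0,0,0,0,0,0,0,0,0,0,0,0,0,0,0,0,0,0],
  grip=0,
  grip_force=40,
)

```text
time: 10.5
eef_pos: [0.4729, -0.0722, 0.0711]
tcp_rot: [0.711, 0.703, 0.001, 0.002]
contact_force: [-5.2, -0.6, 5.7]
opening: 0.081
finger_force: 39.0
```

```bash
cat >> h.py <<'E'
H=np.array([.6665,.030,.076])
def bar(phi,x0,y0,z0,a=0):
    v=np.array([x0-H[0],z0+.019-H[2]]);c,s=np.cos(phi),np.sin(phi)
    # +x -> (c,-s), +z -> (s,c)
    x=v[0]*c+v[1]*s;z=-v[0]*s+v[1]*c
    return (H[0]+x+.019*np.sin(a),y0+.0,H[2]+z-.019*np.cos(a),1.559,0)
E
python3 - <<'E'
from h import *
s=ctrl.get_state();p=s["eef_pos"];print(p,s["opening"],s["contact_force"])
w=[bar(f,.473,p[1],.069) for f in np.arange(.15,1.81,.15)]
for x in w[::4]:print(np.round(x,3),ik(*x[:3],0))
plan(w,start=(.473,p[1],.069,1.559,0))
E
```

```text
[ 0.47287324 -0.072158    0.07107547] 0.08088146106523397 [-5.22581159 -0.58957477  5.72057479]
[ 0.477 -0.072  0.098  1.559  0.   ] [0.   2.16 0.98]
[ 0.533 -0.072  0.198  1.559  0.   ] [0.01 1.95 1.18]
[ 0.636 -0.072  0.248  1.559  0.   ] [0.2  1.65 1.29]
5 rows: [0, 0.004, -0.029, 0, 0, 0, 0, 0.012, -0.057, 0, 0, 0, 0, 0.024, -0.083, 0, 0, 0, 0, 0.041, -0.107, 0, 0, 0, 0.001, 0.06, -0.129, 0, 0, 0]
5 rows: [0, 0.023, -0.018, 0, 0, 0, 0, 0.048, -0.033, 0, 0, 0, 0.001, 0.075, -0.044, 0, 0, 0, 0.001, 0.103, -0.05, 0, 0, 0, 0.001, 0.132, -0.053, 0, 0, 0]
2 rows: [0.001, 0.029, 0.002, 0, 0, 0, 0.001, 0.057, 0.008, 0, 0, 0]
end [ 0.722  -0.0721  0.243 ] [0.711 0.703 0.    0.   ]
```

Emit:
carry_out(
  deltas=[0,0.004,-0.029,0,0,0,0,0.012,-0.057,0,0,0,0,0.024,-0.083,0,0,0,0,0.041,-0.107,0,0,0,0,0.06,-0.129,0,0,0],
)

```text
time: 11.12
eef_pos: [0.5303, -0.0731, 0.1999]
tcp_rot: [0.712, 0.703, -0.001, -0.0]
contact_force: [-4.7, -1.7, -1.0]
opening: 0.088
finger_force: 38.9
```

Emit:
carry_out(
  deltas=[0,0.023,-0.018,0,0,0,0,0.048,-0.033,0,0,0,0,0.075,-0.044,0,0,0,0,0.103,-0.05,0,0,0,0,0.132,-0.053,0,0,0],
)

```text
time: 11.75
eef_pos: [0.6652, -0.075, 0.2557]
tcp_rot: [0.712, 0.702, 0.002, 0.004]
contact_force: [-1.8, -2.7, -1.7]
opening: 0.087
finger_force: 40.2
```

Emit:
carry_out(
  deltas=[0,0.014,0.001,0,0,0,0,0.029,0.002,0,0,0,0,0.043,0.005,0,0,0,0,0.057,0.008,0,0,0,0,0.057,0.008,0,0,0],
)

```text
time: 12.38
eef_pos: [0.7231, -0.0758, 0.2453]
tcp_rot: [0.712, 0.702, 0.003, 0.004]
contact_force: [3.2, -3.9, 5.3]
opening: 0.081
finger_force: 42.1
```

Emit:
carry_out(
  deltas=[0,0.006,0.001,0,0,0,0,0.006,0.001,0,0,0],
)

```text
time: 12.62
eef_pos: [0.7281, -0.0759, 0.2437]
tcp_rot: [0.712, 0.702, 0.002, 0.003]
contact_force: [2.2, -4.0, 5.4]
opening: 0.086
finger_force: 42.1
```

Emit:
carry_out(
  deltas=[0,0,0,0,0,0,0,0,0,0,0,0,0,0,-0.05,0,0,0,0,-0.02,-0.09,0,0,0,0,-0.06,-0.11,0,0,0],
  grip=38,
)

```text
time: 13.25
eef_pos: [0.6667, -0.0736, 0.3546]
tcp_rot: [0.711, 0.703, 0.002, 0.002]
contact_force: [-0.5, 0.4, 0.2]
opening: 0.378
finger_force: 0.0
```

Emit:
carry_out(
  deltas=[0,-0.06,0,0,0,0,0,-0.12,0,0,0,0,-0.05,-0.16,0,0,0,0,-0.1,-0.2,0,0,0,0,-0.15,-0.22,0,0,0,0],
)

```text
time: 13.88
eef_pos: [0.4429, -0.2211, 0.3512]
tcp_rot: [0.711, 0.703, 0.002, 0.001]
contact_force: [1.1, -0.1, 0.6]
opening: 0.382
finger_force: 0.0
```

```bash
python3 - <<'E'
from h import *
np.set_printoptions(precision=4,suppress=True)
s=ctrl.get_state();print(s["eef_pos"],s["tcp_rot"],s["time"])
C=np.array([.587,.031]);c,sn=np.cos(-.012),np.sin(-.012);Rc=np.array([[c,-sn],[sn,c]])
for n in("scene","top"):
    im,d=shot(n);np.savez(n+"1.npz",im=im,d=d);W=cloud(n,d);ok=d>0
    for q in("objective","stain_bottle","oil_bottle","lid_hinge"):
        for r in ctrl.find_in(n,q)[:3]:
            u,v=map(int,np.round(r["uv"]));print(n,q,round(r["score"],2),r["uv"],W[v,u])
    L=(W[...,:2]-C)@Rc
    for b,(lo,hi) in dict(L=(.054,.154),M=(-.05,.05),R=(-.154,-.054)).items():
        m=ok&(abs(L[...,0])<.066)&(L[...,1]>lo)&(L[...,1]<hi)&(W[...,2]>.05)&(W[...,2]<.11)
        P=W[m]
        if len(P)>10: 
            t=P[P[:,2]>P[:,2].max()-.006];print(b,len(P),P.min(0),P.max(0),"top",t.mean(0),im[m].mean(0).astype(int))
    x=im[230-30:330,190:350,::-1] if n=="scene" else im[120:250,190:350,::-1]
    cv2.imwrite(f"pics/{n}1.png",cv2.resize(x,None,fx=4,fy=4,interpolation=cv2.INTER_CUBIC))
a,b=cv2.imread("pics/scene1.png"),cv2.imread("pics/top1.png")
cv2.imwrite("pics/s3.png",cv2.resize(np.vstack([a,b]),None,fx=.57,fy=.57))
E
```

```text
[ 0.4429 -0.2211  0.3512] [0.7112 0.703  0.002  0.0008] 13.875
scene objective 0.57 [274.7, 257.1] [0.5702 0.0474 0.0708]
scene stain_bottle 0.64 [247.5, 287.8] [0.5752 0.1362 0.0654]
scene oil_bottle 0.52 [302.0, 226.9] [ 0.5792 -0.0706  0.0398]
scene lid_hinge 0.69 [220.2, 206.7] [0.7096 0.0448 0.1459]
L 325 [0.5713 0.1203 0.0502] [0.6065 0.1568 0.0977] top [0.5904 0.139  0.0941] [30 21 17]
M 339 [0.5641 0.0143 0.0501] [0.603  0.0528 0.0851] top [0.5832 0.0337 0.0816] [184 181 172]
R 49 [ 0.5236 -0.1234  0.0509] [ 0.619  -0.0647  0.0761] top [ 0.5736 -0.0905  0.073 ] [140  45  43]
top objective 0.45 [272.7, 194.8] [0.5719 0.0247 0.083 ]
top stain_bottle 0.75 [238.0, 194.0] [0.5806 0.1308 0.0713]
top oil_bottle 0.48 [307.7, 190.5] [ 0.5878 -0.0776  0.0612]
top lid_hinge 0.63 [266.4, 141.5] [0.7124 0.0339 0.1497]
L 143 [0.5741 0.1193 0.0509] [0.6101 0.1534 0.0996] top [0.592  0.1385 0.0957] [50 40 35]
M 156 [0.5665 0.0142 0.0503] [0.6027 0.0516 0.0876] top [0.5853 0.0334 0.0834] [219 215 205]
R 28 [ 0.5804 -0.0893  0.0502] [ 0.5994 -0.0619  0.0744] top [ 0.5899 -0.0753  0.0738] [189 117  97]
```

View pics/s3.png

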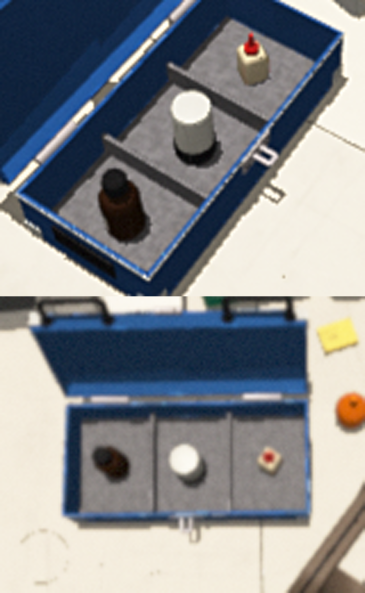

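The lid leans fully open. The white case stands in the middle bay (lower half of the picture, ~186,462) with its centre at (0.5845, 0.0335), and both bottles are upright.

```bash
python3 - <<'E'
from h import *
plan([(.5845,.0335,.15,1.559,0)])
E
```

```text
5 rows: [0.043, 0.023, 0.034, 0, 0, 0, 0.085, 0.045, 0.067, 0, 0, 0, 0.128, 0.068, 0.101, 0, 0, 0, 0.17, 0.09, 0.135, 0, 0, 0, 0.213, 0.113, 0.169, 0, 0, 0]
1 rows: [0.042, 0.023, 0.033, 0, 0, 0]
end [0.5848 0.0335 0.1504] [0.711 0.703 0.002 0.001]
```

Emit:
carry_out(
  deltas=[0.043,0.023,0.034,0,0,0,0.085,0.045,0.067,0,0,0,0.128,0.068,0.101,0,0,0,0.17,0.09,0.135,0,0,0,0.213,0.113,0.169,0,0,0],
  grip=74,
)

```text
time: 15.0
eef_pos: [0.562, -0.0074, 0.1825]
tcp_rot: [0.711, 0.703, 0.002, 0.002]
contact_force: [0.4, -0.4, 0.1]
opening: 0.741
finger_force: 0.0
```

Emit:
carry_out(
  deltas=[0.042,0.023,0.033,0,0,0,0.042,0.023,0.033,0,0,0,0.042,0.023,0.033,0,0,0,0.042,0.023,0.033,0,0,0],
)

```text
time: 15.5
eef_pos: [0.5855, 0.031, 0.1522]
tcp_rot: [0.712, 0.702, 0.002, 0.003]
contact_force: [-1.1, 0.3, 0.2]
opening: 0.736
finger_force: 0.0
```

```bash
python3 - <<'E'
from h import *
s=ctrl.get_state();print(s["eef_pos"],s["tcp_rot"],s["dq"].round(3) if hasattr(s["dq"],"round") else s["dq"])
plan([(.5845,.0335,.041,1.559,0)],step=.04)
E
```

```text
[0.58551691 0.03103261 0.15217181] [0.71193088 0.70224045 0.00234548 0.00269791] [-0.01  -0.007  0.001  0.    -0.002  0.001]
3 rows: [0.001, -0.001, 0.037, 0, 0, 0, 0.002, -0.001, 0.074, 0, 0, 0, 0.003, -0.002, 0.111, 0.01, 0, 0]
end [0.5843 0.034  0.0412] [ 0.712  0.702 -0.001 -0.001]
```

Emit:
carry_out(
  deltas=[0.001,-0.001,0.037,0,0,0,0.002,-0.001,0.074,0,0,0,0.002,-0.002,0.111,0,0,0,0.002,-0.002,0.111,0,0,0],
)

```text
time: 16.0
eef_pos: [0.5811, 0.0331, 0.0376]
tcp_rot: [0.712, 0.702, -0.0, -0.001]
contact_force: [-0.1, 0.2, 0.6]
opening: 0.742
finger_force: 0.0
```

Emit:
carry_out(
  deltas=[0,0,0,0,0,0,0,0,0,0,0,0,0,0,0,0,0,0,0,0,0,0,0,0],
  grip=20,
  grip_force=35,
)

```text
time: 16.5
eef_pos: [0.5855, 0.0334, 0.0424]
tcp_rot: [0.712, 0.703, 0.003, 0.004]
contact_force: [-1.3, -0.6, 7.0]
opening: 0.447
finger_force: 35.8
```

```bash
python3 - <<'E'
from h import *
s=ctrl.get_state();print(s["eef_pos"],s["tcp_rot"],s["time"])
plan([(.5845,.0335,.22,1.559,0),(.537,-.321,.22,1.29,0)])
E
```

```text
[0.58549652 0.03340055 0.04237595] [0.71151875 0.70265231 0.00283126 0.00357474] 16.5
5 rows: [0, 0, -0.059, 0, 0, 0, 0, 0, -0.118, 0.01, 0, 0, 0, 0.001, -0.178, 0.01, 0, 0, -0.059, -0.007, -0.178, 0.01, 0, 0.04, -0.118, -0.014, -0.178, 0.01, 0, 0.09]
4 rows: [-0.06, -0.002, 0, 0, 0, 0.04, -0.12, -0.003, 0, 0, 0, 0.09, -0.179, -0.005, 0, 0, 0, 0.13, -0.239, -0.007, 0.001, 0, 0, 0.18]
end [ 0.537  -0.3212  0.2195] [ 0.8    0.601 -0.001 -0.   ]
```

Emit:
carry_out(
  deltas=[0,0,-0.05,0,0,0,0,0,-0.105,0,0,0,0,0.001,-0.165,0,0,0,0,0.001,-0.178,0,0,0,-0.045,-0.006,-0.178,0,0,0.04],
)

```text
time: 17.12
eef_pos: [0.5768, -0.0096, 0.2192]
tcp_rot: [0.724, 0.689, 0.003, 0.003]
contact_force: [-0.4, -0.2, -1.2]
opening: 0.45
finger_force: 35.7
```

```bash
python3 - <<'E'
from h import *
s=ctrl.get_state();print(s["eef_pos"],s["tcp_rot"],s["opening"],s["contact_force"])
plan([(.537,-.321,.22,1.29,0)],start=(.579,-.0115,.22,1.52,0),step=.055)
E
```

```text
[ 0.57678796 -0.00956011  0.21917104] [0.72439181 0.68937665 0.00295087 0.00276373] 0.449733657861893 [-0.36204442 -0.21254614 -1.17773895]
5 rows: [-0.052, -0.004, 0, 0, 0, 0.04, -0.104, -0.009, 0, 0, 0, 0.08, -0.156, -0.013, 0, 0, 0, 0.11, -0.207, -0.017, 0, 0, 0, 0.15, -0.259, -0.022, 0, 0, 0, 0.19]
1 rows: [-0.052, 0.006, 0, 0, 0, 0.04]
end [ 0.5373 -0.321   0.22  ] [0.799 0.601 0.    0.   ]
```

Emit:
carry_out(
  deltas=[-0.052,-0.004,0,0,0,0.04,-0.104,-0.009,0,0,0,0.08,-0.156,-0.013,0,0,0,0.11,-0.207,-0.017,0,0,0,0.15,-0.259,-0.022,0,0,0,0.19],
)

```text
time: 17.75
eef_pos: [0.5393, -0.2695, 0.2156]
tcp_rot: [0.788, 0.616, 0.002, 0.0]
contact_force: [1.4, 0.6, -0.7]
opening: 0.451
finger_force: 35.7
```

Emit:
carry_out(
  deltas=[-0.052,0.006,0,0,0,0.04,-0.052,0.006,0,0,0,0.04,-0.052,0.006,0,0,0,0.04,-0.052,0.006,0,0,0,0.04],
)

```text
time: 18.25
eef_pos: [0.5338, -0.3189, 0.2165]
tcp_rot: [0.799, 0.601, 0.002, 0.001]
contact_force: [0.6, 0.0, -0.4]
opening: 0.448
finger_force: 35.7
```

```bash
python3 - <<'E'
from h import *
np.set_printoptions(precision=4,suppress=True)
im,d=shot("scene");W=cloud("scene",d);ok=d>0
s=ctrl.get_state();p=s["eef_pos"];print(p,s["tcp_rot"],s["dq"],s["opening"])
r=ok&(W[...,2]>.17)&(W[...,2]<.22)&(np.hypot(W[...,0]-p[0],W[...,1]-p[1])<.03)&(im.min(-1)>100)
P=W[r];print("obj",len(P),P.min(0) if len(P) else 0,P.max(0) if len(P) else 0)
for nm,c,lo in(("case",(.515,-.402),.085),("blow",(.5567,-.236),.08)):
    m=ok&(W[...,2]>lo)&(W[...,2]<.16)&(np.hypot(W[...,0]-c[0],W[...,1]-c[1])<.04);Q=W[m]
    print(nm,len(Q),Q.min(0) if len(Q) else 0,Q.max(0) if len(Q) else 0)
cv2.imwrite("pics/s4.png",cv2.resize(im[100:230,300:460,::-1],None,fx=4,fy=4,interpolation=cv2.INTER_CUBIC))
plan([(.537,-.321,.1,1.29,0)],step=.03)
E
```

```text
[ 0.5339 -0.319   0.2169] [0.7992 0.6011 0.0017 0.0009] [-0.0002 -0.0042 -0.0051 -0.0023  0.0009 -0.0014] 0.4473582724551202
obj 5 [ 0.5478 -0.3174  0.2122] [ 0.557  -0.3062  0.2181]
case 296 [ 0.4941 -0.4218  0.0851] [ 0.533  -0.3811  0.129 ]
blow 356 [ 0.5347 -0.2553  0.08  ] [ 0.5771 -0.2134  0.1556]
4 rows: [0, 0.001, 0.029, 0, 0, 0, -0.001, 0.002, 0.058, 0, 0, 0, -0.001, 0.002, 0.088, 0, 0, 0, -0.001, 0.003, 0.117, 0, 0, 0]
end [ 0.5369 -0.3207  0.0999] [0.799 0.601 0.002 0.001]
```

View pics/s4.png

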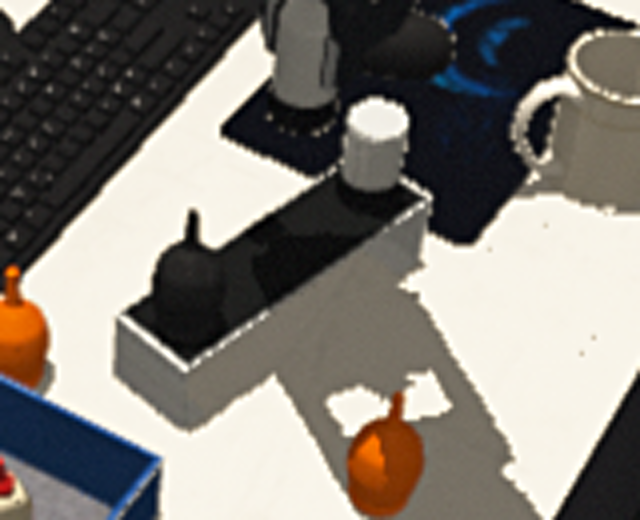

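The case hangs upright in the gripper (crop ~305,60). The neighbours stand as before: blower (190,280), case (375,145). I'll lower it.

Emit:
carry_out(
  deltas=[0,0.001,0.03,0,0,0,-0.001,0.002,0.06,0,0,0,-0.001,0.002,0.09,0,0,0,-0.001,0.003,0.11,0,0,0,-0.001,0.003,0.11,0,0,0],
)

```text
time: 18.92
eef_pos: [0.5361, -0.3208, 0.1053]
tcp_rot: [0.799, 0.601, 0.001, -0.001]
contact_force: [-0.9, -0.8, -2.3]
opening: 0.444
finger_force: 35.7
```

Emit:
carry_out(
  deltas=[0,0,0.003,0,0,0,0,0,0.006,0,0,0,0,0,0.006,0,0,0],
)

```text
time: 19.3
eef_pos: [0.537, -0.3225, 0.1018]
tcp_rot: [0.8, 0.6, 0.002, 0.002]
contact_force: [0.8, 0.1, -1.4]
opening: 0.451
finger_force: 35.7
```

Emit:
carry_out(
  deltas=[0,0,0.003,0,0,0,0,0,0.005,0,0,0,0,0,0.005,0,0,0],
)

```text
time: 19.68
eef_pos: [0.5366, -0.3221, 0.0959]
tcp_rot: [0.8, 0.6, 0.002, 0.001]
contact_force: [0.1, 0.1, -1.2]
opening: 0.447
finger_force: 35.7
```

Emit:
carry_out(
  deltas=[0,0,0.002,0,0,0,0,0,0.002,0,0,0],
)

```text
time: 19.92
eef_pos: [0.537, -0.3224, 0.0944]
tcp_rot: [0.8, 0.6, 0.002, 0.002]
contact_force: [0.3, -0.0, -0.4]
opening: 0.449
finger_force: 36.0
```

Emit:
carry_out(
  deltas=[0,0,0.001,0,0,0,0,0,0.001,0,0,0],
)

```text
time: 20.18
eef_pos: [0.537, -0.3224, 0.0943]
tcp_rot: [0.8, 0.6, 0.002, 0.001]
contact_force: [-1.9, 1.6, 5.1]
opening: 0.448
finger_force: 36.2
```

Contact at the expected height. I'll release and back straight up.

Emit:
carry_out(
  deltas=[0,0,0,0,0,0,0,0,0,0,0,0,0,0,0,0,0,0],
  grip=68,
)

```text
time: 20.55
eef_pos: [0.5367, -0.3222, 0.0928]
tcp_rot: [0.8, 0.6, 0.002, 0.001]
contact_force: [-0.7, -0.6, -0.4]
opening: 0.678
finger_force: 0.0
```

Emit:
carry_out(
  deltas=[0,0,-0.02,0,0,0,0,0,-0.06,0,0,0,0,0,-0.11,0,0,0,0,0,-0.16,0,0,0,0,0,-0.2,0,0,0],
)

```text
time: 21.18
eef_pos: [0.5364, -0.3225, 0.2978]
tcp_rot: [0.8, 0.6, 0.002, 0.004]
contact_force: [0.2, -0.0, -0.3]
opening: 0.681
finger_force: 0.0
```

Emit:
carry_out(
  deltas=[-0.05,-0.01,0,0,0,0,-0.1,-0.02,0,0,0,0,-0.15,-0.03,0,0,0,0,-0.2,-0.05,0,0,0,0,-0.2,-0.05,0,0,0,0],
)

```text
time: 21.8
eef_pos: [0.4297, -0.5033, 0.2941]
tcp_rot: [0.801, 0.598, 0.001, 0.002]
contact_force: [-0.2, 0.5, 0.2]
opening: 0.679
finger_force: 0.0
```

```bash
python3 - <<'E'
from h import *
np.set_printoptions(precision=4,suppress=True)
s=ctrl.get_state();print(s["eef_pos"],s["contact_force"],s["time"])
V=[]
for n in("scene","top"):
    im,d=shot(n);W=cloud(n,d);ok=d>0
    for nm,c,lo in(("obj",(.537,-.322),.09),("case",(.515,-.402),.085),("blow",(.5567,-.236),.08)):
        m=ok&(W[...,2]>lo)&(W[...,2]<.17)&(np.hypot(W[...,0]-c[0],W[...,1]-c[1])<.04);Q=W[m]
        print(n,nm,len(Q),Q.min(0),Q.max(0))
    V.append(cv2.resize(im[130:310,200:440,::-1],None,fx=2,fy=2,interpolation=cv2.INTER_CUBIC) if n=="scene" else cv2.resize(im[120:250,200:440,::-1],None,fx=2,fy=2,interpolation=cv2.INTER_CUBIC))
V=np.vstack(V);print(V.shape);cv2.imwrite("pics/s5.png",cv2.resize(V,None,fx=.96,fy=.96))
E
```

```text
[ 0.4297 -0.5033  0.2941] [-0.1901  0.4685  0.1616] 21.8
scene obj 323 [ 0.5161 -0.3388  0.0902] [ 0.5542 -0.2998  0.1364]
scene case 293 [ 0.4941 -0.4216  0.0852] [ 0.5331 -0.3802  0.1286]
scene blow 360 [ 0.5347 -0.2526  0.0803] [ 0.5766 -0.2139  0.1557]
top obj 191 [ 0.5185 -0.341   0.0908] [ 0.554  -0.3018  0.1395]
top case 201 [ 0.4966 -0.4211  0.0855] [ 0.5333 -0.3835  0.1323]
top blow 200 [ 0.537  -0.2603  0.0819] [ 0.5787 -0.2143  0.1592]
(620, 480, 3)
```

View pics/s5.png

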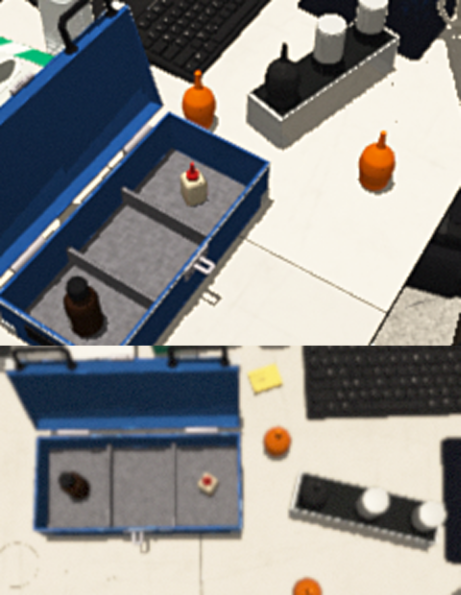

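The case stands upright mid-riser, its centre at (0.536, -0.320). The neighbours haven't moved, the bottles are upright and the lid is open. I'll hand it in.

```bash
python3 -c "
from plant import ctrl
print(ctrl.sign_off())"
```

```text
the job is handed in; nothing more can be done
None
```

The job is handed in at about 22 s of the 72 s allowed: hasp folded back on the lid, lid leaning fully open, and the white objective case standing upright mid-gap on the riser, with the neighbours unmoved and both bottles upright in the last pictures.

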